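# Let a can out of the roll-down rack

### The arm

A 6-joint arm with a two-finger parallel gripper is mounted at the origin on the work surface. World frame = base frame: x ahead of the robot, y to its left, z up, the work surface at z = 0. Lengths are in m, angles in rad, forces in N, time in s.
With the tool pointing down it reaches from about 0.325 to 0.775 m from the base axis. Payload 5.5 kg.
Tool frame: the origin (TCP) lies at the very end of the fingers, on their centre line; the grasp point (between the pads) lies 19 mm behind it (manip.grasp_offset is the distance from the TCP to the grasp point, in m); z points along the fingers, y is the line along which they close (so a half turn about z gives the same grasp; the last joint's range is limited). The gripper opens to 88 mm and grips with 3 to 60 N. Pads are 20 mm wide; open, the fingers measure 115 mm over their backs; the gripper's body (75 mm by 178 mm) begins 61 mm behind the grasp point.
Start: joints at [1.26, 0.091, 1.231, -0, 1.82, -0.057], TCP at [0.151, 0.581, 0.223] pointing down, gripper open.
Joint ranges: [-2.87, 2.87], [-0.86, 2.18], [0.17, 2.46], [-1.51, 4.65], [0.06, 2.69], [-2.65, 2.65]. Speed limits (rad/s): [2.57, 2.57, 3.01, 3.14, 3.14, 3.14].

### API

Orientations are given as a unit quaternion [x, y, z, w].
In Python, from station import manip, grab_frame, models gives the robot as it stands.
- The arm moves only by the shell command python3 -m pendant 'ROWS' [OPENING] [FORCE]. ROWS is JSON, a list that holds one entry, the list of rows, each a list of 4 numbers: the shift along the tool's x, y, z in cm, then the turn about the tool's z in rad. A call has 1 to 12 rows; each row is the pose to reach, as a shift and turn from the pose commanded when the call began, along the tool's axes at that moment; what a row does not reach only later rows make up. A row lasts 1/12 s, in which the tool goes at most 41.7 mm and 7.16 degrees, less where a joint would pass 70% of its speed; a pose out of reach is approached as far as the arm can. A call with a gripper value outside its range is refused whole. OPENING is the finger opening in cm, from 0 to 8.78, set as the call begins (- or left out, the last holds). The fingers move at their own pace and stop on an object; FORCE is the grip in N (left out, the last holds). Time passes only in rows, so rows that repeat a pose let the fingers close. It gives the time, the measured TCP pose, the force, the opening and the grip force at its end, in the units of the state.
- manip.read_state(): the state, without advancing time (a new reading comes with each control period).
- grab_frame(name): name is "side" or "top"; returns a dict with "image" (420x560x3 uint8, blue, green, red), "fov_y" (degrees; the focal length in pixels is half the picture's height over the tangent of half this angle, whatever the lens; pixels are square), "cx", "cy" (the principal point, pixels), "T" (4x4, takes a point from camera to world coordinates). Camera axes: x right, y up, looking along -z (the intrinsics and any distortion apply to the point x, -y, -z); pixel columns grow to the right and rows downward; lengths in m; the calibration is good to about 2 mm. A picture is of the moment at which its call begins. There is no depth.
- manip.sign_off(): hands the job in; it is judged then, once.
Trained networks look in a picture, given as the dict that the camera call returned (one of the last four; its "shot" number tells which), for a name from the list of things; names that differ only in an ending like _2 or _b are one class to them, and where a whole thing is asked for, a point or a joint stands for the part that bears it (a point fixed in the world has none). Each returns a list of dicts, best first, with "score" (0 to 1); they miss things now and then, are a little off and sometimes report something else, mostly with a low value. They report only what shows in the picture. A call takes as long as a camera call. They do not tell look-alikes from the thing itself.
- models.look_for(picture, query): "centre" ([column, row] in pixels, amid what is visible of it).
- models.silhouettes(picture, query): "mask" (420x560 bool, what is visible of it) and "centre" ([column, row] in pixels, amid what is visible of it).
- models.tip_of(picture, query): "centre" ([column, row] in pixels: a listed point, or the origin of a listed thing).
The state is a dict: "time_s": time; "joints": joint angles; "joint_velocities": joint speeds; "joint_torque": joint torques, N m; "tcp_pos": TCP position; "tool_rot": TCP orientation; "wrist_force": force on the tool from outside, world axes, zero at the start; "moment": the same for the moment, N m; "grip_width": opening from 0.0 (shut) to 1.0 (fully open); "gripper_force": force on a finger pad.
Only numpy, scipy, OpenCV 4.12 (cv2) and the standard library are available. Lean on these libraries where they do the work, as an engineer would, in place of code of your own. Each camera call takes 0.05 s, during which the arm holds its last target. There are 200 camera calls.

### The job

Two small cans lie on their sides in the two-lane roll-down rack, each held back by a gate. Press down the lever paddle of the lane with the longer can so that its gate lifts and the can rolls down to the front wall by itself, then let the paddle come up again so the gate is shut. Do not touch or lift the cans, keep the other can shut in, and leave everything else where it stands.

Things in the scene. Friction and masses are not known exactly. Their poses are not given: they have to be found in the camera images.
- rack: Fixed plywood can rack, 332 mm long (x), 214 wide (y), set down level. Origin: on the counter under its middle; x to its rear, away from the robot, y to its left lane. Two open-topped lanes, 101 mm wide, middles at y = +-0.054, slope down to a front wall 46 mm high (inside at x = -0.160). Outside each lane a rocking lever: paddle at the front, gate across the lane behind. Rear wall 84 mm high, the tallest.
- tall_can: The longer can, 92 mm long, 54 mm in diameter, about 0.2 kg, white label, lying across the left or the right lane (changes). Origin: its middle; y is its length, x and z turn as it rolls. In the rack's frame its origin waits behind the gate at x = +0.08 and ends against the front wall at x = -0.133.
- short_can: The shorter can, 56 mm long, 54 mm in diameter, same look, lying behind the gate of the other lane. Origin: its middle; y along its length.
- paddle_left (a point): Flat steel pad (44 mm along the rack, 40 across, 6 thick) on the front end of the left lever, outside the rack. Origin: centre of its top face, at rest level, [-0.170, +0.136, 0.096] in the rack's frame; axes as the rack's. Its inner edge is 9 mm out from the rack's side. Pressed to the stop it swings down 50 mm and tips 0.45 rad, front edge lowest.
- paddle_right (a point): Flat steel pad (44 mm along the rack, 40 across, 6 thick) on the front end of the right lever, outside the rack. Origin: centre of its top face, at rest level, [-0.170, -0.136, 0.096] in the rack's frame; axes as the rack's. Its inner edge is 9 mm out from the rack's side. Pressed to the stop it swings down 50 mm and tips 0.45 rad, front edge lowest.
- lever_left (a joint): Tilt of the left lever, rad: 0 at rest (gate shut), 0.45 paddle pressed to the stop (gate up). Level pivot across the rack at [-0.060, +0.112, 0.075] in its frame; paddle 110 mm in front, gate 110 mm behind. Sprung back: at mid-paddle about 3 N starts it, 6 N holds it at the stop. A can passes under the gate from about 0.38.
- lever_right (a joint): Tilt of the right lever, rad: 0 at rest (gate shut), 0.45 paddle pressed to the stop (gate up). Level pivot across the rack at [-0.060, -0.112, 0.075] in its frame; paddle 110 mm in front, gate 110 mm behind. Sprung back: at mid-paddle about 3 N starts it, 6 N holds it at the stop. A can passes under the gate from about 0.38.
- gate_left (a point): Middle of the lower edge of the left lane's steel gate plate (86 mm wide, 38 high, 4 thick, on the rear end of the left lever); at rest [0.050, +0.054, 0.051] in the rack's frame, about 17 mm above the lane floor.
- gate_right (a point): The same on the right lane's gate; at rest [0.050, -0.054, 0.051] in the rack's frame.
- jar: Clip-top glass jar, closed, 92 mm in diameter, 115 mm high, beside the rack. Origin: centre of its underside. Bystander.
- saucers: Stack of three white melamine saucers that moves as one, 132 mm across, 35 mm high, beside the rack. Origin: centre of the underside. Bystander.
- brush: Hard silicone brush with a wooden handle, 197 mm long, 36 mm wide, 16 mm high, lying in front of the rack. Origin: on the counter, 110 mm from the handle's end; x points to the head. Bystander.
- board: Oval wooden chopping board, 320 by 200 mm, 18 mm thick. Origin: centre of its underside. Bystander.
- strainer: Stainless strainer bowl, 160 mm across, 55 mm high, with a rod handle to -x reaching 215 mm from the centre. Origin: centre of its underside. Bystander.
- mug: Mug, 80 mm across, 90 mm high, handle to +y. Origin: centre of its underside. Bystander.
Things that resemble listed ones, but are neither listed nor needed, are in the scene too. What is shaped like the tall_can but red or turquoise is not meant.

How it is judged:
By the outcome, as a careful person would: the job done as asked, in the order asked, and still so for the second after the job is handed in, with the robot touching nothing.
It also fails if it takes over 32 s, if anything falls off the work surface, if the arm or the gripper's body presses on something with over 40 N, if the wrist force passes 120 N, or if a joint passes its speed limit or range.

## Working session

There is one attempt and no reset: what is moved stays moved. The work goes in short steps, Python scripts to look and compute and a shell command to move; the robot and the scene stay as the last step left them, time stands still between calls to the robot, and variables do not carry over. Pictures are saved under pics/ and viewed, at most 10 in all, crops included, and the job is handed in when it is done.

```bash
mkdir -p pics
cat > h.py <<'E'
import numpy as np, cv2
from station import manip, grab_frame, models
def K(p):
    f=p["image"].shape[0]/2/np.tan(np.radians(p["fov_y"])/2); return f
def ray(p,px):
    f=K(p); T=np.array(p["T"]); d=T[:3,:3]@np.array([(px[0]-p["cx"])/f,-(px[1]-p["cy"])/f,-1]); return T[:3,3],d
def atz(p,px,z):
    o,d=ray(p,px); return o+d*(z-o[2])/d[2]
def proj(p,X):
    f=K(p); T=np.array(p["T"]); c=T[:3,:3].T@(np.array(X)-T[:3,3]); return np.array([p["cx"]-f*c[0]/c[2], p["cy"]+f*c[1]/c[2]])
def tri(a,pa,b,pb):
    o1,d1=ray(a,pa);o2,d2=ray(b,pb); s=np.linalg.lstsq(np.c_[d1,-d2],o2-o1,rcond=None)[0]
    A=o1+d1*s[0];B=o2+d2*s[1]; return (A+B)/2, np.linalg.norm(A-B)
E
python3 - <<'E'
from h import *
a=grab_frame("side");b=grab_frame("top")
print({k:v for k,v in a.items() if k not in("image",)},{k:v for k,v in b.items() if k not in("image",)})
cv2.imwrite("pics/s.png",a["image"]);cv2.imwrite("pics/t.png",b["image"])
for n in ["rack","tall_can","short_can","paddle_left","paddle_right","gate_left","gate_right","jar","saucers","brush"]:
  for p,l in((a,"side"),(b,"top")):
    print(n,l,[(np.round(r["centre"],1).tolist(),round(r["score"],2)) for r in models.tip_of(p,n)][:4])
print(manip.read_state())
E
```

```text
{'fov_y': 47.143380153807165, 'cx': 284.0053970642128, 'cy': 205.55516015413713, 'T': array([[-0.9996358 , -0.00189086, -0.02692016,  0.55263135],
       [-0.02145617, -0.54933811,  0.83532465,  1.12676452],
       [-0.01636775,  0.83559803,  0.54909747,  0.84337502],
       [ 0.        ,  0.        ,  0.        ,  1.        ]]), 'shot': 1} {'fov_y': 52.656577195354856, 'cx': 286.0461319198121, 'cy': 209.90230354128343, 'T': array([[-0.02530159,  0.98811346, -0.1516299 ,  0.43982727],
       [-0.999502  , -0.0278655 , -0.01480767, -0.00838081],
       [-0.0188569 ,  0.15117973,  0.98832642,  1.27640748],
       [ 0.        ,  0.        ,  0.        ,  1.        ]]), 'shot': 2}
rack side [([258.6, 216.6], 0.93), ([245.3, 215.5], 0.49)]
rack top [([316.0, 204.0], 0.66)]
tall_can side [([192.9, 256.6], 0.85), ([326.3, 260.8], 0.76), ([233.6, 192.8], 0.66)]
tall_can top [([243.5, 262.6], 0.61), ([248.8, 144.0], 0.59), ([332.9, 167.8], 0.57)]
short_can side [([237.0, 210.4], 0.81)]
short_can top [([298.9, 171.9], 0.72)]
paddle_left side [([327.4, 210.6], 0.55)]
paddle_left top [([284.6, 2
[... 598 characters left out ...]
 1.1, 'joints': array([ 1.26029978e+00,  9.10881127e-02,  1.23070780e+00, -1.88138152e-05,
        1.81980156e+00, -5.67268587e-02]), 'joint_velocities': array([-0.00047718, -0.00049773,  0.0005763 , -0.00051553,  0.00187608,
       -0.00131316]), 'joint_torque': array([ 1.85833260e-04, -4.46198523e+01, -4.06515491e+01,  6.98956009e-02,
        1.95502408e-02, -1.65852288e-05]), 'tcp_pos': array([0.15065924, 0.58078679, 0.22263393]), 'tool_rot': array([ 1.26546950e-01,  9.91960619e-01, -4.02987161e-06,  8.52429241e-06]), 'wrist_force': array([-0.32725119,  0.18472098, -0.83323559]), 'moment': array([0.02229787, 0.00113802, 0.01708313]), 'gripper_force': 0.0, 'grip_width': 1.0005045920211246}
```

View both.

View pics/t.png

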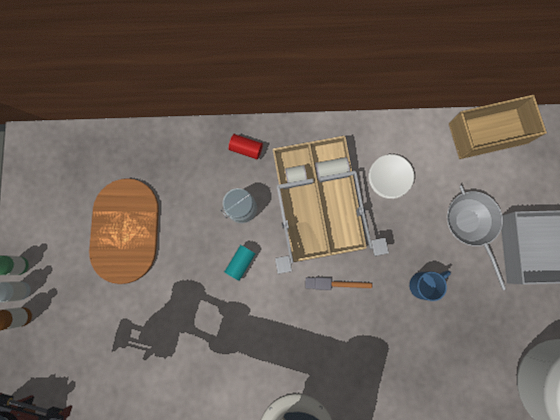

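View pics/s.png

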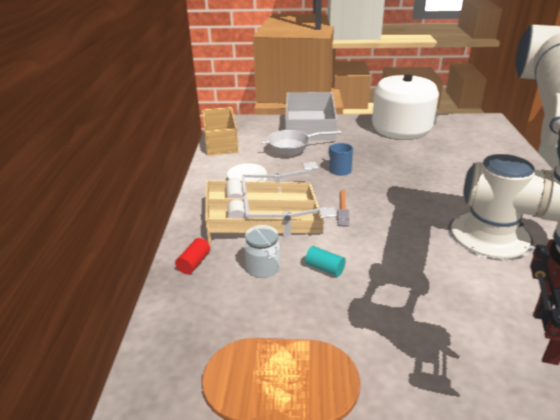

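Run:
```python
from h import *
a=grab_frame("side");b=grab_frame("top")
def best(p,n): return models.tip_of(p,n)[0]["centre"]
R=tri(a,best(a,"paddle_right"),b,best(b,"paddle_right"))
print("R tri",R)
PR=atz(b,best(b,"paddle_right"),.096);PL=atz(b,best(b,"paddle_left"),.096)
print(PR,PL,np.linalg.norm(PR-PL),"(0.272)"); d=PL-PR; yaw=np.arctan2(-d[0],d[1]); print("yaw",yaw)
c,s=np.cos(yaw),np.sin(yaw);Rm=np.array([[c,-s,0],[s,c,0],[0,0,1]])
o=(PL+PR)/2-Rm@[-.17,0,.096]; o[2]=0; print("rack",o)
im=b["image"].copy()
for X in [[-.17,-.136,.096],[-.17,.136,.096],[.166,.107,.084],[.166,-.107,.084],[-.166,.107,.046],[-.166,-.107,.046],[.08,-.054,.06],[.08,.054,.06]]:
    q=proj(b,o+Rm@X);print(X,q.round(1));cv2.circle(im,tuple(int(v) for v in q.round()),1,(0,0,255),-1)
both=[]
cv2.imwrite("pics/c.png",cv2.resize(im[120:300,250:420],None,fx=3.3,fy=3.3,interpolation=cv2.INTER_CUBIC))
for r in models.silhouettes(b,"tall_can")+models.silhouettes(b,"short_can"):
    (cc,wh,an)=cv2.minAreaRect(np.argwhere(r["mask"])[:,::-1].astype(np.float32)); print(np.round(r["centre"]),round(r["score"],2),wh,an)
```

```text
R tri (array([ 0.51460834, -0.25105866,  0.08971896]), np.float64(6.624188273896705e-06))
[ 0.51420923 -0.24977391  0.096     ] [0.47466713 0.01728032 0.096     ] 0.2699658133093937 (0.272)
yaw 0.14699963671777125
rack [ 0.66260473 -0.09134676  0.        ]
[-0.17, -0.136, 0.096] [381.  245.3]
[-0.17, 0.136, 0.096] [284.1 262.4]
[0.166, 0.107, 0.084] [274.3 146.2]
[0.166, -0.107, 0.084] [346.7 133.7]
[-0.166, 0.107, 0.046] [294.2 259.7]
[-0.166, -0.107, 0.046] [367.3 246.9]
[0.08, -0.054, 0.06] [333.6 167.1]
[0.08, 0.054, 0.06] [297.4 173.4]
[247. 145.] 0.85 (33.203914642333984, 17.076295852661133) 18.43494987487793
[330. 166.] 0.71 (17.111543655395508, 34.223087310791016) 77.90524291992188
[242. 263.] 0.7 (18.022262573242188, 33.196563720703125) 32.2756462097168
[298. 171.] 0.85 (14.904827117919922, 19.21938133239746) 78.69007110595703
```

View pics/c.png

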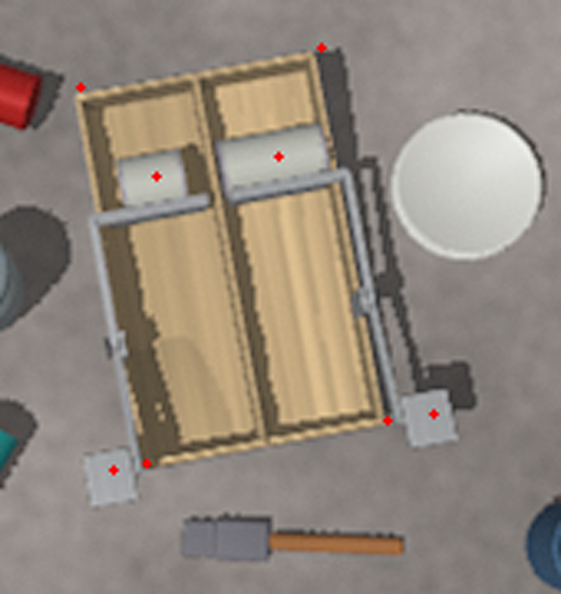

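Candidates seen from the top: white long can in the right lane (331,167), short white can in the left lane (298,172), red can (246,146) and turquoise can (241,262). The last two aren't meant. The crop confirms the longer can is in the right lane, so I press paddle_right, at about (380,246), world (0.513, -0.249).

```bash
cat > go.py <<'E'
import sys
from h import *
from scipy.spatial.transform import Rotation as R
s=manip.read_state(); r=R.from_quat(s["tool_rot"]); M=r.as_matrix()
print(s["time_s"],s["tcp_pos"].round(4),"yax",np.degrees(np.arctan2(M[1,1],M[0,1])).round(1),s["grip_width"].round(3),s["wrist_force"].round(1))
print("shift cm",(100*M.T@(np.array([float(v) for v in sys.argv[1:4]])-s["tcp_pos"])).round(2))
E
python3 -m pendant '[[[-55.9,-71.3,0,-0.4],[-55.9,-71.3,0,-0.4],[-55.9,-71.3,0,-0.4],[-55.9,-71.3,0,-0.4],[-55.9,-71.3,0,-0.4],[-55.9,-71.3,0,-0.4],[-55.9,-71.3,0,-0.4],[-55.9,-71.3,0,-0.4],[-55.9,-71.3,0,-0.4],[-55.9,-71.3,0,-0.4],[-55.9,-71.3,0,-0.4],[-55.9,-71.3,0,-0.4]]]' 0 10
python3 go.py 0.513 -0.249 0.14
```

```text
time_s: 2.5
tcp_pos: [0.3505, 0.121, 0.2231]
tool_rot: [-0.073, 0.997, 0.0, 0.001]
wrist_force: [2.1, 1.1, 0.0]
grip_width: 0.126
gripper_force: 0.0Traceback (most recent call last):
  File "go.py", line 5, in <module>
    print(s["time_s"],s["tcp_pos"].round(4),"yax",np.degrees(np.arctan2(M[1,1],M[0,1])).round(1),s["grip_width"].round(3),s["wrist_force"].round(1))
                                                                                                 ^^^^^^^^^^^^^^^^^^^^^
AttributeError: 'float' object has no attribute 'round'
```

```bash
sed -i 's/s\["grip_width"\].round(3)/s["grip_width"]/' go.py
python3 go.py 0.513 -0.249 0.14
```

```text
2.5 [0.3505 0.121  0.2231] yax 98.4 0.1264459910474426 [2.1 1.1 0. ]
shift cm [-10.66 -38.98   8.31]
```

```bash
python3 -m pendant '[[[-10.7,-39,0,0],[-10.7,-39,0,0],[-10.7,-39,0,0],[-10.7,-39,0,0],[-10.7,-39,0,0],[-10.7,-39,0,0],[-10.7,-39,0,0],[-10.7,-39,0,0],[-10.7,-39,4,0],[-10.7,-39,7,0],[-10.7,-39,7,0],[-10.7,-39,7,0]]]'
python3 - <<'E'
from h import *
a=grab_frame("side");b=grab_frame("top")
s=manip.read_state();print(s["tcp_pos"],s["wrist_force"])
for p in(a,b):
  print(proj(p,s["tcp_pos"]),[(np.round(r["centre"],1),round(r["score"],2)) for r in models.tip_of(p,"paddle_right")][:2])
  print("paddle est",proj(p,[.513,-.249,.096]))
A=cv2.resize(a["image"][90:260,190:390],None,fx=3.5,fy=3.5,interpolation=cv2.INTER_CUBIC)
cv2.imwrite("pics/n.png",A)
E
python3 go.py 0.513 -0.249 0.104
```

```text
time_s: 3.5
tcp_pos: [0.5112, -0.2486, 0.1466]
tool_rot: [-0.072, 0.997, 0.002, -0.004]
wrist_force: [-0.9, 0.2, -0.4]
grip_width: 0.007
gripper_force: 0.0
[ 0.51257221 -0.24710575  0.15237912] [-0.27145208 -0.20178063  0.68146239]
[309.50143356 149.59997434] [(array([262.6, 219.5]), 0.73), (array([308.6, 170.5]), 0.72)]
paddle est [309.13439575 164.99660874]
[383.92889273 244.58300456] [(array([379.2, 246.5]), 0.83)]
paddle est [380.34532654 245.84484767]
3.7 [ 0.5135 -0.2468  0.155 ] yax 98.4 0.0018380576172958686 [ 0.8 -0.2  0.3]
shift cm [ 0.1 -0.2  5.1]
```

View pics/n.png

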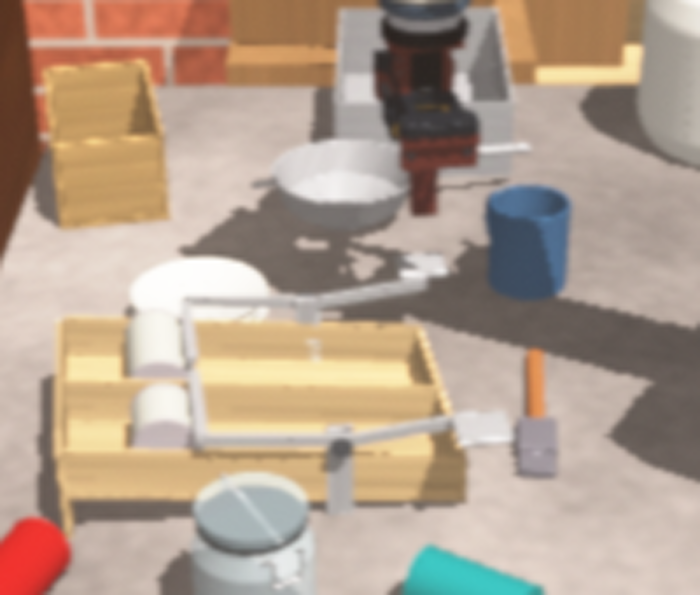

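The fingertips (crop 424,212) hang right above the right paddle (423,266). I'll press in steps.

```bash
python3 -m pendant '[[[0.1,-0.2,2,0],[0.1,-0.2,4,0],[0.1,-0.2,5.2,0],[0.1,-0.2,6,0],[0.1,-0.2,7,0],[0.1,-0.2,8,0],[0.1,-0.2,8.8,0],[0.1,-0.2,9.4,0],[0.1,-0.2,9.8,0],[0.1,-0.2,9.8,0]]]'
python3 go.py 0.513 -0.249 0.05
```

```text
time_s: 4.53
tcp_pos: [0.5134, -0.2495, 0.0548]
tool_rot: [-0.073, 0.997, -0.0, 0.001]
wrist_force: [0.6, 0.9, 6.1]
grip_width: 0.005
gripper_force: 2.7
4.5333 [ 0.5134 -0.2495  0.0548] yax 98.4 0.004530563676917659 [0.6 0.9 6.1]
shift cm [0.04 0.05 0.48]
```

Force 6 N, near the stop. A little more, then hold.

```bash
python3 -m pendant '[[[0,0,0.2,0],[0,0,0.4,0],[0,0,0.4,0],[0,0,0.4,0],[0,0,0.4,0],[0,0,0.4,0],[0,0,0.4,0],[0,0,0.4,0],[0,0,0.4,0],[0,0,0.4,0]]]'
python3 - <<'E'
from h import *
a=grab_frame("side");b=grab_frame("top")
A=cv2.resize(a["image"][130:250,190:360],None,fx=2.3,fy=2.3,interpolation=cv2.INTER_CUBIC)
B=cv2.resize(b["image"][130:280,255:415],None,fx=2.3,fy=2.3,interpolation=cv2.INTER_CUBIC)
h=max(len(A),len(B));P=lambda i:cv2.copyMakeBorder(i,0,h-len(i),0,0,cv2.BORDER_CONSTANT)
cv2.imwrite("pics/p.png",np.hstack([P(A),P(B)]))
E
```

```text
time_s: 5.37
tcp_pos: [0.5138, -0.2496, 0.052]
tool_rot: [-0.073, 0.997, -0.001, 0.002]
wrist_force: [0.1, 1.9, 6.3]
grip_width: 0.006
gripper_force: 2.7
```

View pics/p.png

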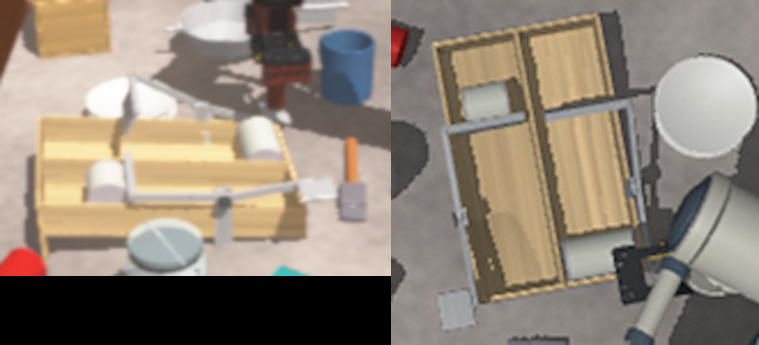

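The can lies at the front wall (left crop 260,138) and the gate is up. Now I release it gently.

```bash
python3 -m pendant '[[[0,0,0,0],[0,0,-0.8,0],[0,0,-1.6,0],[0,0,-2.4,0],[0,0,-3.2,0],[0,0,-4,0],[0,0,-4.8,0],[0,0,-5.6,0],[0,0,-7,0],[0,0,-10,0],[0,0,-14,0],[0,0,-14,0]]]'
python3 -m pendant '[[[0,0,0,0],[0,0,0,0],[0,0,0,0],[0,0,0,0],[0,0,0,0],[0,0,0,0]]]'
python3 - <<'E'
from h import *
a=grab_frame("side");b=grab_frame("top")
A=cv2.resize(a["image"][130:250,190:360],None,fx=2.3,fy=2.3,interpolation=cv2.INTER_CUBIC)
B=cv2.resize(b["image"][130:280,255:415],None,fx=2.3,fy=2.3,interpolation=cv2.INTER_CUBIC)
h=max(len(A),len(B));P=lambda i:cv2.copyMakeBorder(i,0,h-len(i),0,0,cv2.BORDER_CONSTANT)
cv2.imwrite("pics/q.png",np.hstack([P(A),P(B)]))
E
```

```text
time_s: 6.47
tcp_pos: [0.5144, -0.2506, 0.2001]
tool_rot: [-0.073, 0.997, -0.003, 0.005]
wrist_force: [0.5, -0.5, 1.4]
grip_width: 0.009
gripper_force: 0.0
time_s: 6.97
tcp_pos: [0.5119, -0.2493, 0.1895]
tool_rot: [-0.073, 0.997, 0.001, -0.001]
wrist_force: [0.0, -0.3, -0.2]
grip_width: 0.008
gripper_force: 0.0
```

View pics/q.png

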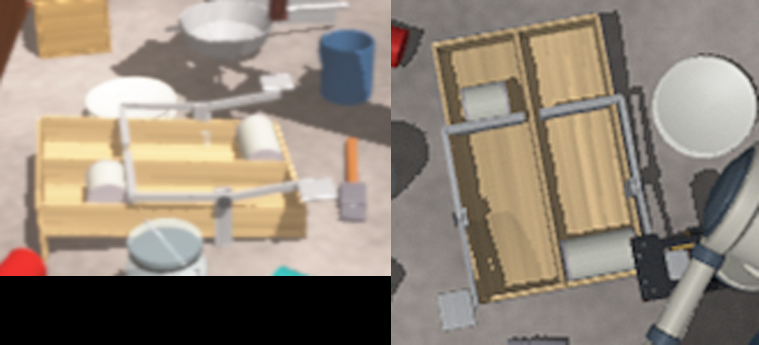

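The paddle is back up (left crop 277,83) and the gate is shut. The long can sits at the front wall (258,138), and the short can is still behind its gate (105,182).

```bash
python3 -c "from station import manip; print(manip.sign_off())"
```

```text
the job is handed in; nothing more can be done
None
```

The longer can, in the right lane, rolled down to the front wall; its gate is shut again, the short can is still held in, and the job was handed in at about 7 s.

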